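# Load the narrow-foot nest carriage onto the fixture track

### The arm

A 6-joint arm with a two-finger parallel gripper is mounted at the origin on the work surface. World frame = base frame: x ahead of the robot, y to its left, z up, the work surface at z = 0. Lengths are in m, angles in rad, forces in N, time in s.
With the tool pointing down it reaches from about 0.3 to 0.875 m from the base axis. Payload 6.4 kg.
Tool frame: the origin (TCP) lies on the centre line of the jaws, within the pads' length; the fingertips stand 14 mm ahead of it and the grasp point (between the pads) lies 5 mm behind it; z points along the fingers, y is the line along which they close (so a half turn about z gives the same grasp; the last joint's range is limited). The gripper opens to 88 mm and grips with 3 to 60 N. Pads are 18 mm wide; open, the fingers measure 123 mm over their backs; the gripper's body (75 mm by 187 mm) begins 45 mm behind the grasp point.
Start: joints at [1.092, 0.181, 1.607, -0, 1.354, -0.206], TCP at [0.155, 0.554, 0.253] pointing down, gripper open.
Joint ranges: [-2.99, 2.99], [-0.89, 2.07], [0.3, 2.58], [-1.14, 4.28], [0, 2.63], [-3.12, 3.12]. Speed limits (rad/s): [2.57, 2.57, 3.01, 3.14, 3.14, 3.14].

### API

Orientations are given as a unit quaternion [w, x, y, z].
In Python, from station import robot gives the robot as it stands. The module is installed in compiled form; this text tells all that it offers.
- The arm moves only by the tool step_arm, never from a script. Its arguments are lists of equal length, an entry for each row: "xyz": the shift along the tool's x, y, z in mm, a list of three; "spin": the turn about the tool's z in rad; "grip": the closure, from 0 (fully open) to 1 (shut). A call has 1 to 10 rows; each row shifts and turns the commanded pose from where the row before left it, along the tool's axes as they then stand; what a row does not reach is not made up. A row lasts 1/8 s, in which the tool goes at most 62.5 mm and 10.7 degrees, less where a joint would pass 70% of its speed; a pose out of reach is approached as far as the arm can. A call is refused whole if a number of a shift passes 62.5 or a number of a turn 0.188, either way. A call with a gripper value outside its range is refused whole. The fingers move at their own pace and stop on an object; the grip force is fixed at half the most. Time passes only in rows, so rows that do not move let the fingers close. It gives the time, the measured TCP pose, the force, the opening and the grip force at its end, in the units of the state.
- robot.get_obs(): the state, without advancing time (a new reading comes with each control period).
- robot.snapshot(name): name is "scene" or "top" or "wrist"; returns the picture (384x512x3 uint8, blue, green, red); there is no depth.
- robot.camera_info(name): a dict with "fov_y" (degrees; the focal length in pixels is half the picture's height over the tangent of half this angle, whatever the lens; pixels are square), "cx", "cy" (the principal point, pixels), "xyz" and "attitude" of the camera in the world. Camera axes: x right, y down, z forward; pixel columns grow to the right and rows downward; lengths in m; the calibration is good to about 2 mm. A picture is of the moment at which its call begins: read the wrist's pose just before it. camera_info takes no time and is no camera call; for the wrist camera it gives the pose at the moment of the call.
- robot.job_done(): hands the job in; it is judged then, once.
Trained networks look in the newest picture that a camera, given by its name, has taken for a name from the list of things; names that differ only in an ending like _2 or _b are one class to them, and where a whole thing is asked for, a point or a joint stands for the part that bears it (a point fixed in the world has none). Each returns a list of dicts, best first, with "score" (0 to 1); they miss things now and then, are a little off and sometimes report something else, mostly with a low value. They report only what shows in the picture. A call takes as long as a camera call. They do not tell look-alikes from the thing itself.
- robot.search_frame(camera, thing): "bbox" ([left, top, right, bottom] in pixels, round what is visible of it).
- robot.regions_of(camera, thing): "pixels" (384x512 bool, what is visible of it) and "bbox" ([left, top, right, bottom] in pixels, round what is visible of it).
- robot.spot_point(camera, thing): "xy" ([column, row] in pixels: a listed point, or the origin of a listed thing).
The state is a dict: "time_s": time; "joint_pos": joint angles; "dq": joint speeds; "effort": joint torques, N m; "tcp_pos": TCP position; "tool_rot": TCP orientation; "ft_force": force on the tool from outside, world axes, zero at the start; "ft_torque": the same for the moment, N m; "finger_gap": finger opening in m; "gripper_force": force on a finger pad.
Only numpy, scipy, OpenCV 4.12 (cv2) and the standard library are available. Lean on these libraries where they do the work, as an engineer would, in place of code of your own. Each camera call takes 0.05 s, during which the arm holds its last target. There are 200 camera calls.

### The job

Put the carriage with the narrow foot onto the fixture track: bring its foot in at the track's open end, under the two lips, slide it all the way home against the end stop and let go of it. Leave the wide-footed carriage and the plain footless block standing where they are.

Things in the scene. Friction and masses are not known exactly. Their poses are not given: they have to be found in the camera images.
- track: Fixed aluminium track on a steel plate 210x100x5 (all in mm); origin: centre of plate underside, on the bench. x: from open to closed end. Rails x -30..100: channel |y|<27, lips from |y|=13, underside z 20, top 25. Guides (top z 20) flare the mouth from x -30 to -52, 78 wide; plate x -105..-52 is bare, for the foot. Stop face x 88, top z 25: a carriage fully home has its centre at x 63, y 0.
- carriage_mid (a point): The loose carriage to load: steel foot 50 (x) x 44 (y) x 9 mm high, aluminium upright 40 (x) x 16 mm thick (y) on its middle, 90 mm high overall, 0.15-0.3 kg, standing on the bench at one of three spots. Point: its centre, 45 mm above the underside. x is the sliding direction, either way round. Grip the upright across y in its upper half, so the fingertips clear the track's lips.
- wide_mid (a point): Bystander, loose: a carriage with the same upright (40 x 16 mm, 90 mm high) but a foot 50 mm long and 80 mm wide, too wide for the track. The point is its centre, 45 mm above its underside.
- block_mid (a point): Bystander, loose: plain aluminium block without a foot, 40 x 32 mm and 90 mm high, standing. The point is its centre, 45 mm above its underside.
Not all that is in view belongs to the job. Leave any black look-alike of the part that bears carriage_mid alone. Of the things that look like the track, the smaller one is meant.

How it is judged:
By the outcome, as a careful person would: the job done as asked, in the order asked, and still so for the second after the job is handed in, with the robot touching nothing.
It also fails if it takes over 42 s, if anything falls off the work surface, if the arm or the gripper's body presses on something with over 40 N, if the wrist force passes 120 N, or if a joint passes its speed limit or range.

## Working session

There is one attempt and no reset: what is moved stays moved. The work goes in short steps, Python scripts to look and compute and a tool call to move; the robot and the scene stay as the last step left them, time stands still between calls to the robot, and variables do not carry over. Pictures are saved under pics/ and viewed, at most 10 in all, crops included, and the job is handed in when it is done.

Besides the shell and the picture viewer there is one more tool, called after "Request:" as name(argument=value, ...) on one line, values as JSON. step_arm: Moves the arm, as the interface text tells. Its arguments: {"type":"object","properties":{"xyz":{"type":"array","items":{"type":"array","items":{"type":"number"}}},"spin":{"type":"array","items":{"type":"number"}},"grip":{"type":"array","items":{"type":"number"}}},"required":["xyz","spin","grip"]}

```bash
mkdir -p pics
cat > h.py <<'E'
import numpy as np, cv2
from station import robot
from scipy.spatial.transform import Rotation as R
def cam(n):
    c=robot.camera_info(n); f=192/np.tan(np.radians(c["fov_y"])/2)
    q=np.array(c["attitude"],float)
    M=R.from_quat(q[[1,2,3,0]]).as_matrix() if q.size==4 else q.reshape(3,3)
    return f,c["cx"],c["cy"],np.array(c["xyz"]),M
def ray(c,uv,z):
    f,cx,cy,p,M=c; d=M@np.array([(uv[0]-cx)/f,(uv[1]-cy)/f,1]); return p+d*(z-p[2])/d[2]
def proj(c,P):
    f,cx,cy,p,M=c; q=(np.atleast_2d(P)-p)@M; return q[:,:2]/q[:,2:]*f+[cx,cy]
E
python3 - <<'E'
from h import *
ims=[]
for n in("scene","top"):
    ims.append(robot.snapshot(n)); c=cam(n); print(n,robot.camera_info(n))
    for t,z in(("track",0),("carriage_mid",.045),("wide_mid",.045),("block_mid",.045)):
        for d in robot.spot_point(n,t): print(t,round(d["score"],2),np.round(d["xy"]),np.round(ray(c,d["xy"],z),3))
cv2.imwrite("pics/a.png",ims[0]);cv2.imwrite("pics/b.png",cv2.resize(ims[1],(800,600)))
print(robot.get_obs())
E
```

```text
scene {'fov_y': 49.37533821596531, 'cx': 255.77071263479678, 'cy': 191.86969252131323, 'xyz': array([0.99930954, 0.3687792 , 0.89414694]), 'attitude': array([-0.17387982,  0.47375143,  0.81144793, -0.29475014])}
track 0.78 [164. 228.] [ 0.569 -0.144  0.   ]
track 0.58 [372. 193.] [0.188 0.286 0.   ]
carriage_mid 0.79 [277. 200.] [0.372 0.081 0.045]
carriage_mid 0.65 [277. 231.] [0.462 0.128 0.045]
wide_mid 0.6 [251. 273.] [0.594 0.131 0.045]
block_mid 0.97 [311. 282.] [0.547 0.259 0.045]
top {'fov_y': 46.72832634768192, 'cx': 254.8383012549773, 'cy': 192.77581853625784, 'xyz': array([0.16536115, 0.03336137, 1.16474323]), 'attitude': array([-0.07614719,  0.71284041, -0.69461479,  0.05975326])}
track 0.81 [333. 132.] [ 0.565 -0.146  0.   ]
carriage_mid 0.6 [230. 163.] [0.461 0.129 0.045]
carriage_mid 0.55 [248. 198.] [0.369 0.079 0.045]
block_mid 0.68 [178. 134.] [0.536 0.271 0.045]
{'time_s': 0.5, 'joint_pos': array([ 1.09169566e+00,  1.80810442e-01,  1.60705566e+00, -1.18703563e-05,
        1.35379086e+00, -2.06270018e-01]), 'dq': array([ 1.01900981e-03, -1.06323929e-03, -1.61133772e-04,  7.88340260e-06,
        1.62593394e-03, -4.70534620e-04]), 'effort': array([-1.54308644e-03, -4.33460104e+01, -3.41868782e+01,  7.01193139e-02,
        3.20821640e-02, -3.66711913e-05]), 'tcp_pos': array([0.15490323, 0.55373009, 0.25268164]), 'tool_rot': array([-5.34472249e-06,  1.35991354e-01,  9.90710023e-01, -3.22301494e-05]), 'ft_force': array([-0.46576358,  0.11648921,  0.43964938]), 'ft_torque': array([-0.03327328, -0.00654196, -0.01272486]), 'gripper_force': 0.0, 'finger_gap': 0.08821650568293654}
```

View pics/a.png

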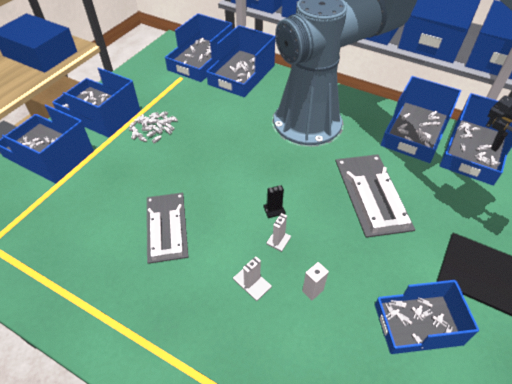

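View pics/b.png

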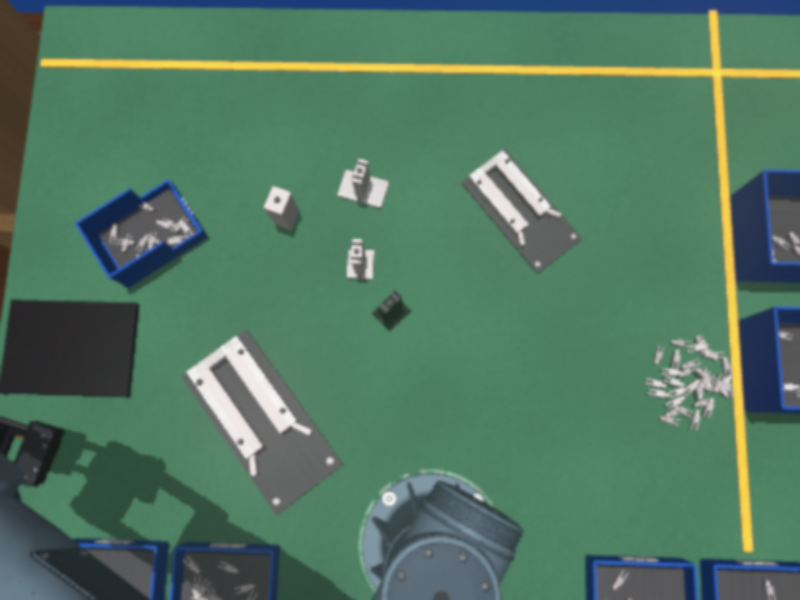

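The top view shows two tracks: a small one at about (333,132) in original pixels and a large one at about (168,262). The small one is meant. For the carriage, the candidates in the top view are:
- (230,163): white with a narrow foot, which fits the description.
- (248,198): the black look-alike.
- (232,118): the wide-footed one.

Next I'll fit poses and confirm this in a crop.

```bash
cat >> h.py <<'E'
from scipy.optimize import minimize
def box(x0,x1,y0,y1,z0,z1): return np.array([[x,y,z] for x in(x0,x1) for y in(y0,y1) for z in(z0,z1)])/1000
CAR=[box(-25,25,-22,22,0,9),box(-20,20,-8,8,0,90)]
TRK=[box(-105,105,-50,50,0,5),box(-30,100,-39,39,0,25)]
def place(B,p): c,s=np.cos(p[2]),np.sin(p[2]); return B@np.array([[c,s,0],[-s,c,0],[0,0,1]])+[p[0],p[1],p[3] if len(p)>3 else 0]
def render(c,boxes,p,S=1):
    m=np.zeros((384*S,512*S),np.uint8)
    for B in boxes:
        q=(proj(c,place(B,p))+.5)*S-.5
        m=cv2.fillConvexPoly(m,cv2.convexHull(np.round(q*16).astype(np.int32)),255,shift=4)
    return cv2.resize(m,(512,384),interpolation=cv2.INTER_AREA)/255.
def fit(obs,boxes,p0):
    def cost(p): return sum(np.abs(render(c,boxes,p,4)-m).sum()/m.sum() for c,m in obs)
    best=None
    for dy in np.arange(-.7,.71,.35) :
        s=np.array([p0,p0+np.array([.006,0,0]),p0+np.array([0,.006,0]),p0+np.array([0,0,.2])])+[0,0,dy]
        r=minimize(cost,s[0],method="Nelder-Mead",options=dict(initial_simplex=s,xatol=1e-4,fatol=1e-4))
        print(np.round(r.x,4),round(r.fun,3))
        if best is None or r.fun<best.fun: best=r
    return best.x
E
python3 - <<'E'
from h import *
o={}
ims={}
for n in("scene","top"):
    ims[n]=robot.snapshot(n); c=cam(n)
    for t,p in(("carriage_mid",(.461,.129,.04)),("track",(.567,-.145,.01))):
        uv=proj(c,p)[0]
        for d in robot.regions_of(n,t):
            b=d["bbox"]; print(n,t,round(d["score"],2),b)
            if b[0]<uv[0]<b[2] and b[1]<uv[1]<b[3]: o.setdefault(t,{}).setdefault(n,(c,d["pixels"].astype(float)))
for t,B,p0 in(("carriage_mid",CAR,[.461,.129,0]),("track",TRK,[.567,-.145,.75])):
    p=fit(list(o[t].values()),B,np.array(p0)); print(t,len(o[t]),p)
    for n in o[t]:
        m=(render(o[t][n][0],B,p,4)>.5).astype(np.uint8)
        cs,_=cv2.findContours(cv2.resize(m,None,fx=4,fy=4,interpolation=0),0,2)
        o[t][n]+=(cs,)
out=[]
for n in ims:
    for t in o:
        b=cv2.resize(ims[n],None,fx=4,fy=4,interpolation=cv2.INTER_CUBIC)
        if n in o[t]:
            if t=="track": cv2.drawContours(b,o[t][n][2],-1,(0,0,255),1)
            y,x=np.argwhere(o[t][n][1]>0).mean(0)*4
        x,y=int(x),int(y); out.append(b[y-150:y+150,x-200:x+200])
cv2.imwrite("pics/c.png",np.vstack([np.hstack(out[:2]),np.hstack(out[2:])]))
E
```

```text
scene carriage_mid 0.88 [265.7, 215.0, 291.3, 248.1]
scene carriage_mid 0.59 [261.5, 185.8, 282.6, 219.2]
scene track 0.69 [335.4, 155.8, 412.6, 236.4]
scene track 0.66 [233.8, 255.1, 272.8, 299.1]
scene track 0.61 [145.3, 193.6, 186.8, 263.3]
top carriage_mid 0.61 [239.8, 186.2, 263.2, 208.5]
top carriage_mid 0.58 [221.1, 151.2, 238.9, 179.7]
top track 0.77 [293.3, 93.3, 371.0, 176.2]
top track 0.58 [115.8, 212.5, 217.4, 324.9]
[0.4576 0.1323 0.028 ] 0.251
[0.4558 0.1321 0.0381] 0.258
[0.4564 0.132  0.0442] 0.256
[0.4568 0.1322 0.0162] 0.256
[0.457  0.1322 0.0211] 0.255
carriage_mid 2 [0.45759354 0.1322721  0.02802918]
[ 0.5598 -0.1448  0.6903] 0.07
[ 0.5597 -0.1448  0.6875] 0.07
[ 0.5599 -0.1448  0.6902] 0.07
[ 0.5597 -0.1447  0.6859] 0.07
[ 0.5599 -0.1448  0.6905] 0.07
track 2 [ 0.55972536 -0.14475829  0.68746937]
```

View pics/c.png

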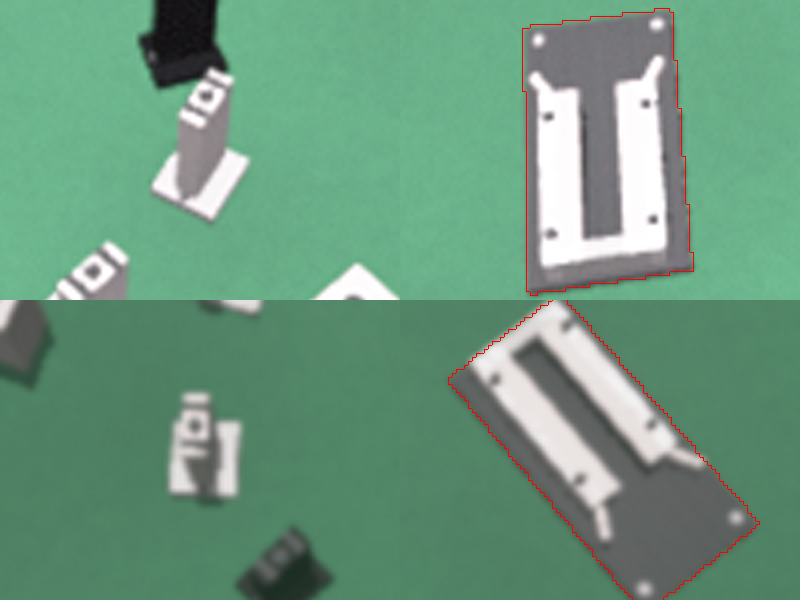

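The upper-left crop confirms the carriage: silver upright with a narrow, near-square foot, and the black one stands behind it. The track overlay fits. I'm moving above the carriage for a close look.

Request:
step_arm(xyz=[[0,0,0],[0,0,0],[-36,-53,0],[-36,-53,0],[-36,-53,0],[-36,-53,0],[-36,-53,0],[-36,-53,0],[-36,-53,0],[-36,-53,0]], spin=[-0.155,-0.155,0,0,0,0,0,0,0,0], grip=[0,0,0,0,0,0,0,0,0,0])

```text
time_s: 2.05
tcp_pos: [0.4521, 0.1491, 0.2531]
tool_rot: [0.001, -0.018, 1.0, 0.0]
ft_force: [0.9, -0.5, -0.2]
finger_gap: 0.088
gripper_force: 0.0
```

```bash
cat >> h.py <<'E'
def rel(P,head):  # tool-frame shift (mm), and spin first, to reach P with tool y heading head
    o=robot.get_obs(); M=R.from_quat(np.array(o["tool_rot"])[[1,2,3,0]]).as_matrix()
    h=np.arctan2(M[1,1],M[0,1]); a=head-h; a=(a+np.pi/2)%np.pi-np.pi/2
    d=np.array(P)-o["tcp_pos"]; hh=h+a; y=np.array([np.cos(hh),np.sin(hh),0]); x=np.array([-y[1],y[0],0])
    print("t",o["time_s"],"tcp",np.round(o["tcp_pos"],4),"head",round(h,4),"tiltz",np.round(M[:,2],3),"spin",round(-a,4),"shift mm",np.round(np.array([d@x,d@y,-d[2]])*1000,1),"F",np.round(o["ft_force"],1),"gap",round(o["finger_gap"],4),"gf",round(o["gripper_force"],1))
E
python3 - <<'E'
from h import *
rel([.4576,.1323,.25],np.pi/2+.028)
c=cam("wrist"); im=robot.snapshot("wrist"); print(c[3],c[4][:,2])
np.save("w1.npy",im)
for d in robot.regions_of("wrist","carriage_mid"):
    print(d["score"],d["bbox"])
print(proj(c,[.4576,.1323,.045]))
cs=[]
b=im.copy()
m=(render(c,CAR,[.4576,.1323,.028],2)>.5).astype(np.uint8); cv2.drawContours(b,cv2.findContours(m,0,2)[0],-1,(0,0,255),1)
cv2.imwrite("pics/d.png",b)
E
```

```text
t 2.05 tcp [0.4521 0.1491 0.2531] head 1.6078 tiltz [ 0.001  0.    -1.   ] spin 0.009 shift mm [ -5.  -16.9   3.1] F [ 0.9 -0.5 -0.2] gap 0.088 gf 0.0
[0.37281887 0.14692027 0.38512554] [ 0.30510638  0.0122939  -0.95223892]
0.87 [142.6, 49.1, 218.3, 115.6]
0.6 [217.2, 137.5, 258.9, 203.3]
[[234.79786142 171.44455674]]
```

View pics/d.png

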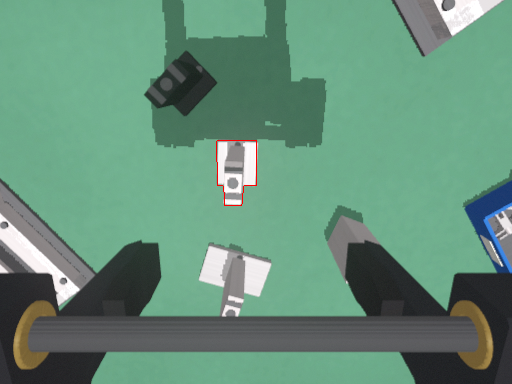

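The wrist view shows the carriage at (237,170), and the outline predicted from the fit lies on it. The wide carriage is at (235,275). I'll refine the carriage fit with the wrist mask.

Run:
```python
from h import *
c=cam("wrist"); robot.snapshot("wrist")
for d in robot.regions_of("wrist","carriage_mid"):
    b=d["bbox"]
    if b[0]<236<b[2] and b[1]<170<b[3]:
        p=fit([(c,d["pixels"].astype(float))],CAR,np.array([.4576,.1323,.028]))
        g=[p[0],p[1],.063]; rel(g,np.pi/2+p[2]); break
```

```text
[ 0.4569  0.1323 -0.0108] 0.033
[ 0.4568  0.1322 -0.0139] 0.033
[ 0.4569  0.1323 -0.0105] 0.033
[ 0.4569  0.1323 -0.0106] 0.033
[ 0.4569  0.1323 -0.0112] 0.033
t 2.25 tcp [0.4513 0.15   0.2526] head 1.6048 tiltz [-0.001  0.    -1.   ] spin 0.0446 shift mm [ -5.7 -17.6 189.6] F [-0.7  0.6 -0.1] gap 0.0882 gf 0.0
```

Request:
step_arm(xyz=[[0,0,0],[-5.7,-17.6,0],[0,0,45],[0,0,45],[0,0,40],[0,0,30],[0,0,20],[0,0,10],[0,0,0]], spin=[0.045,0,0,0,0,0,0,0,0], grip=[0,0,0,0,0,0,0,0,0])

```text
time_s: 3.38
tcp_pos: [0.4559, 0.1342, 0.0625]
tool_rot: [-0.001, 0.003, 1.0, 0.0]
ft_force: [-0.2, -0.2, 0.4]
finger_gap: 0.0881
gripper_force: 0.0
```

Request:
step_arm(xyz=[[0,0,0],[0,0,0],[0,0,0],[0,0,0],[0,0,0],[0,0,0],[0,0,0],[0,0,0]], spin=[0,0,0,0,0,0,0,0], grip=[0.5,0.8,1,1,1,1,1,1])

```text
time_s: 4.38
tcp_pos: [0.4564, 0.1332, 0.0625]
tool_rot: [-0.0, 0.004, 1.0, -0.0]
ft_force: [-0.4, 0.2, -1.4]
finger_gap: 0.0162
gripper_force: 30.0
```

Request:
step_arm(xyz=[[0,0,-20],[0,0,-40],[0,0,-40],[0,0,-20],[0,0,0],[0,0,0]], spin=[0,0,-0.175,-0.175,-0.175,-0.17], grip=[1,1,1,1,1,1])

```text
time_s: 5.12
tcp_pos: [0.4563, 0.1333, 0.1827]
tool_rot: [-0.0, -0.34, 0.941, 0.0]
ft_force: [0.8, -0.4, -2.6]
finger_gap: 0.0156
gripper_force: 30.0
```

Request:
step_arm(xyz=[[15,-24,0],[22,-36,0],[25,-40,0],[25,-40,0],[25,-40,0],[25,-40,0],[22,-36,0],[15,-24,0],[0,0,0],[0,0,0]], spin=[0,0,0,0,0,0,0,0,0,0], grip=[1,1,1,1,1,1,1,1,1,1])

```text
time_s: 6.38
tcp_pos: [0.4992, -0.1927, 0.1821]
tool_rot: [-0.0, -0.337, 0.942, 0.001]
ft_force: [-0.4, 0.6, -1.3]
finger_gap: 0.0159
gripper_force: 30.3
```

Run:
```python
from h import *
T=np.array([.5597,-.1448,.688])
o=[]
for n in("wrist","top","scene"):
    c=cam(n); im=robot.snapshot(n)
    uv=proj(c,[T[0],T[1],.01])[0]
    if n=="wrist": w=(c,im)
    for d in robot.regions_of(n,"track"):
        b=d["bbox"]; print(n,round(d["score"],2),np.round(b),uv.round())
        np.save(f"m_{n}.npy",d["pixels"]) if n=="wrist" and b[0]<uv[0]<b[2] else 0
c,im=w; b=cv2.resize(im,None,fx=1.5,fy=1.5,interpolation=cv2.INTER_CUBIC)
for L in ([[-105,-50,5],[105,-50,5],[105,50,5],[-105,50,5]],[[-30,-13,25],[88,-13,25],[88,13,25],[-30,13,25]]):
    q=proj(c,place(np.array(L)/1000.,T)); cv2.polylines(b,[np.round((q+.5)*1.5).astype(int)],L[0][0]<-50,(0,0,255),1)
cv2.imwrite("pics/e.png",b)
h=np.pi/2+T[2]; u=np.array([np.cos(T[2]),np.sin(T[2])])
rel([*(T[:2]-.078*u),.0675],h)
```

```text
wrist 0.71 [193. 144. 304. 248.] [250. 252.]
top 0.97 [294.  92. 334. 140.] [333. 133.]
scene 0.87 [336. 156. 413. 235.] [166. 223.]
t 6.675 tcp [ 0.4998 -0.1928  0.1828] head 2.2591 tiltz [ 0.  0. -1.] spin 0.0003 shift mm [  1.2  -1.  115.3] F [-0.2 -0.1 -2.2] gap 0.0156 gf 30.3
```

View pics/e.png

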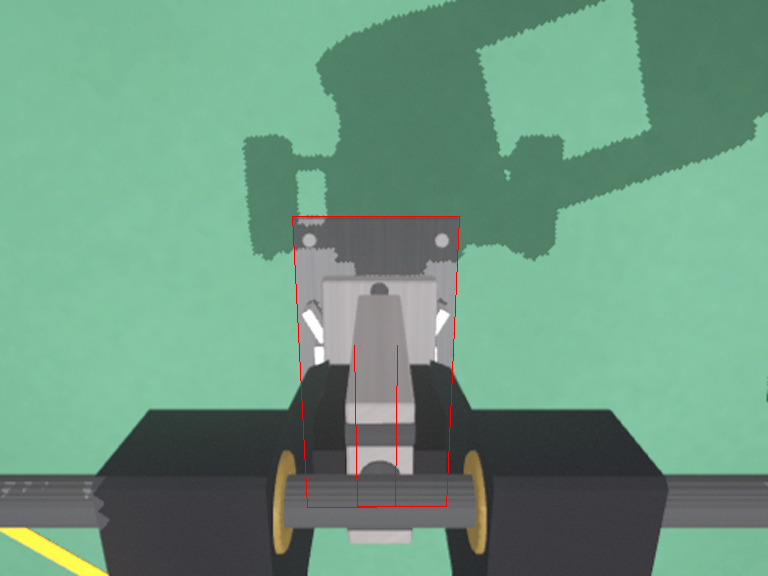

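The red overlay matches the plate's front edge (293–459, row 216). The carriage hangs straight in the grip, centred at column 380. Next I'll lower it to just above the bare plate.

Request:
step_arm(xyz=[[3,-1,30],[0,0,35],[0,0,25],[0,0,14],[0,0,7],[0,0,3],[0,0,0],[0,0,0]], spin=[0,0,0,0,0,0,0,0], grip=[1,1,1,1,1,1,1,1])

```text
time_s: 7.68
tcp_pos: [0.4986, -0.1966, 0.0695]
tool_rot: [0.0, -0.337, 0.942, -0.001]
ft_force: [-0.8, -0.0, -2.8]
finger_gap: 0.0157
gripper_force: 30.0
```

Run:
```python
from h import *
T=np.array([.5597,-.1448,.688])
u=np.array([np.cos(T[2]),np.sin(T[2])])
rel([*(T[:2]+.063*u),.069],np.pi/2+T[2])
ims=[]
for n,k in(("wrist",1),("top",5),("scene",5)):
    c=cam(n); im=robot.snapshot(n)
    b=cv2.resize(im,None,fx=k,fy=k,interpolation=cv2.INTER_CUBIC)
    x,y=proj(c,[*(T[:2]-.05*u),.03])[0]*k
    x=int(np.clip(x,200,512*k-200));y=int(np.clip(y,150,384*k-150))
    if k==1: x,y=256,200
    ims.append(b[y-150:y+150,x-200:x+200])
cv2.imwrite("pics/f.png",np.vstack([np.hstack(ims[:2]),np.hstack([ims[2],ims[2]*0])]))
```

```text
t 7.675 tcp [ 0.4986 -0.1966  0.0695] head 2.258 tiltz [ 0.001 -0.001 -1.   ] spin -0.0008 shift mm [-143.1    1.2    0.5] F [-0.8 -0.  -2.8] gap 0.0157 gf 30.0
```

View pics/f.png

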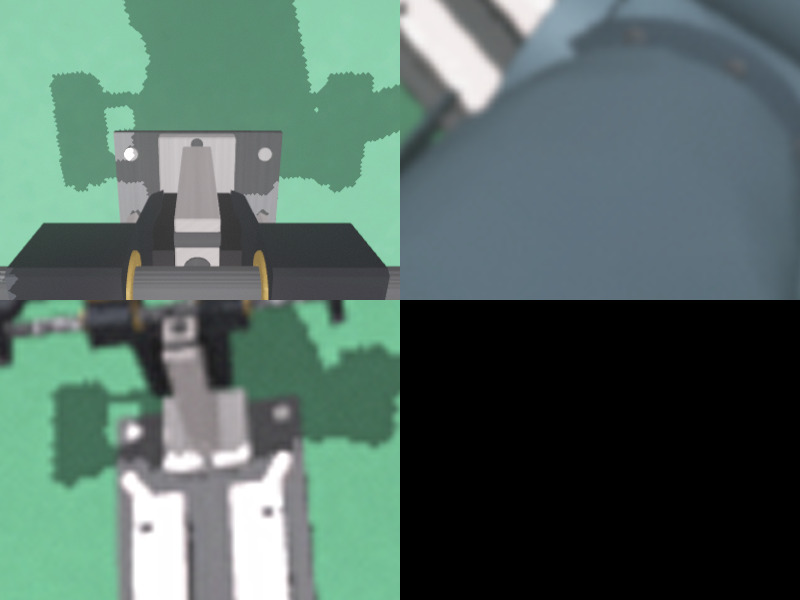

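The foot (columns 159–235) sits about 1 mm off the plate's centre (115–282) and is fully on the bare plate. I'm correcting that by +1 mm in y and sliding in.

Request:
step_arm(xyz=[[-5,1.2,0],[-10,0,0],[-10,0,0],[-10,0,0],[-10,0,0],[-10,0,0],[0,0,0]], spin=[0,0,0,0,0,0,0], grip=[1,1,1,1,1,1,1])

```text
time_s: 8.7
tcp_pos: [0.5404, -0.1599, 0.0687]
tool_rot: [0.0, -0.337, 0.941, -0.0]
ft_force: [-0.2, -0.1, -3.2]
finger_gap: 0.0156
gripper_force: 30.0
```

Request:
step_arm(xyz=[[-10,0,0],[-15,0,0],[-15,0,0],[-15,0,0],[-10,0,0],[-8,0,0],[-5,0,0],[0,0,0]], spin=[0,0,0,0,0,0,0,0], grip=[1,1,1,1,1,1,1,1])

```text
time_s: 9.7
tcp_pos: [0.6001, -0.1108, 0.0686]
tool_rot: [-0.0, -0.337, 0.942, 0.0]
ft_force: [0.2, 0.4, -1.8]
finger_gap: 0.0158
gripper_force: 30.0
```

Run:
```python
from h import *
T=np.array([.5597,-.1448,.688])
u=np.array([np.cos(T[2]),np.sin(T[2])])
rel([*(T[:2]+.063*u),.0675],np.pi/2+T[2])
```

```text
t 9.7 tcp [ 0.6001 -0.1108  0.0686] head 2.2583 tiltz [-0. -0. -1.] spin -0.0005 shift mm [-10.2  -0.6   1.1] F [ 0.2  0.4 -1.8] gap 0.0158 gf 30.0
```

No side contact so far, with about 10 mm left. I'll lower the foot onto the plate and push gently to the stop.

Request:
step_arm(xyz=[[-3,-0.3,0.5],[-3,0,0.5],[-2,0,0],[0,0,0]], spin=[0,0,0,0], grip=[1,1,1,1])

```text
time_s: 10.2
tcp_pos: [0.6065, -0.1061, 0.0677]
tool_rot: [0.0, -0.337, 0.942, -0.0]
ft_force: [-0.1, -0.1, -3.0]
finger_gap: 0.0158
gripper_force: 30.0
```

Request:
step_arm(xyz=[[-1,0,0],[-1,0,0],[0,0,0]], spin=[0,0,0], grip=[1,1,1])

```text
time_s: 10.58
tcp_pos: [0.6081, -0.1048, 0.0677]
tool_rot: [0.0, -0.337, 0.942, -0.0]
ft_force: [0.3, 0.3, -1.1]
finger_gap: 0.0163
gripper_force: 30.0
```

Request:
step_arm(xyz=[[-1,0,0],[-1,0,0],[0,0,0]], spin=[0,0,0], grip=[1,1,1])

```text
time_s: 10.95
tcp_pos: [0.6087, -0.1043, 0.0678]
tool_rot: [-0.001, -0.337, 0.942, -0.0]
ft_force: [-5.2, -3.4, 2.1]
finger_gap: 0.016
gripper_force: 30.0
```

Request:
step_arm(xyz=[[-1,0,0],[0,0,0]], spin=[0,0], grip=[1,1])

```text
time_s: 11.2
tcp_pos: [0.609, -0.1041, 0.0679]
tool_rot: [-0.002, -0.337, 0.942, -0.0]
ft_force: [-8.1, -4.3, 3.6]
finger_gap: 0.0158
gripper_force: 30.0
```

It made contact with the stop (about 9 N back along the slide) at the expected position. I'll seat it downward and release.

Request:
step_arm(xyz=[[0.5,0,0.5],[0,0,0],[0,0,0],[0,0,0],[0,0,0],[0,0,0]], spin=[0,0,0,0,0,0], grip=[1,0.7,0.6,0.5,0.5,0.5])

```text
time_s: 11.95
tcp_pos: [0.61, -0.1032, 0.0672]
tool_rot: [0.0, -0.337, 0.942, 0.0]
ft_force: [0.5, 0.0, 0.1]
finger_gap: 0.0439
gripper_force: 0.0
```

Request:
step_arm(xyz=[[0,0,-15],[0,0,-30],[0,0,-40],[0,0,-40],[30,0,-40],[50,0,-20],[50,0,0],[50,0,0],[0,0,0],[0,0,0]], spin=[0,0,0,0,0,0,0,0,0,0], grip=[0.5,0.5,0.5,0.5,0.5,0.5,0.5,0.5,0.5,0.5])

```text
time_s: 13.2
tcp_pos: [0.4712, -0.2176, 0.2532]
tool_rot: [0.001, -0.337, 0.942, -0.001]
ft_force: [-0.4, -0.0, -0.4]
finger_gap: 0.044
gripper_force: 0.0
```

Run:
```python
from h import *
T=np.array([.5597,-.1448,.688])
u=np.array([np.cos(T[2]),np.sin(T[2])]); P=[*(T[:2]+.063*u),T[2],.005]
ims=[]
for n,k in(("wrist",1.5),("scene",5)):
    c=cam(n); im=robot.snapshot(n)
    b=cv2.resize(im,None,fx=k,fy=k,interpolation=cv2.INTER_CUBIC)
    q=proj(c,place(np.array([[-20,-8,90],[20,-8,90],[20,8,90],[-20,8,90]])/1000.,P))
    cv2.polylines(b,[np.round((q+.5)*k).astype(int)],True,(0,0,255),1)
    x,y=proj(c,[P[0],P[1],.04])[0]*k
    x=int(np.clip(x,200,512*k-200));y=int(np.clip(y,280,384*k-280))
    ims.append(b[y-280:y+280,x-200:x+200])
cv2.imwrite("pics/g.png",np.hstack(ims)); rel([.5,-.2,.2],2.2)
```

```text
t 13.3 tcp [ 0.4716 -0.2169  0.2527] head 2.259 tiltz [ 0.001 -0.    -1.   ] spin 0.059 shift mm [-33.   -3.1  52.7] F [0.1 0.2 0.3] gap 0.0443 gf 0.0
```

View pics/g.png

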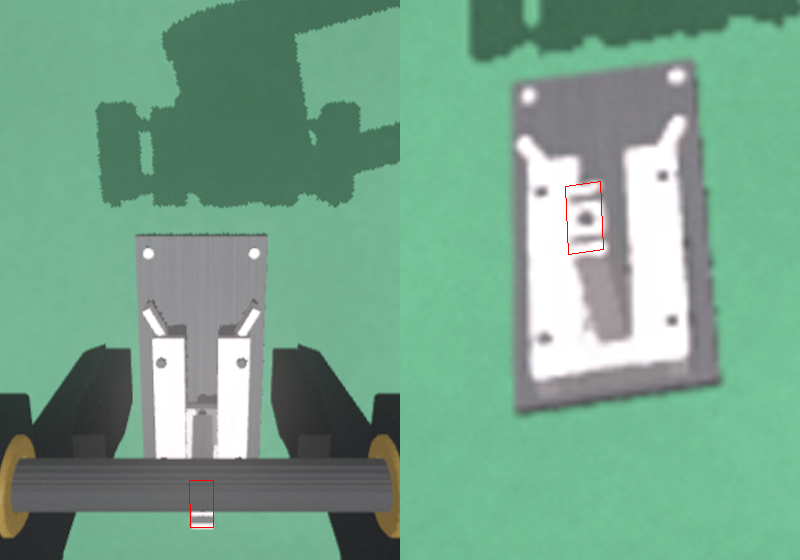

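The wrist and scene views show the carriage upright in the channel near the stop. Its top (scene crop, about 585,218) lies on the predicted home outline. The stop contact came at about 64 mm along the track, against 63 mm nominal, and the gripper is clear.

```bash
python3 -c "
from station import robot; print(robot.job_done())"
```

```text
the job is handed in; nothing more can be done
None
```

The narrow-footed carriage is on the smaller track, slid under the lips against the end stop and released. I left the wide carriage and the block alone, and handed the job in at about 13 s; no verdict came back.

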